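Unpin the circuit-board test jig and hold its probes down

TASK

Unlock the circuit-board test jig: draw its red-headed safety pin straight out of the bore in the jig's cheek, lay the pin's steel shank in the V-notch of the blue pin rest and let go of it. Then press the yellow palm knob 10 mm down against its spring, so that the orange pointer stands in the green band of the scale (never as far as the red), and finish while holding it there: the program ends with the robot still pressing. Leave everything else on the bench where it stands.

Things in the scene. Friction and masses are not known exactly. Their poses are not given: they have to be found in the camera images.
- jig: Test jig screwed to the bench: base 90 x 98 x 12 mm, grey cheeks at y = +45 and -45 mm (outer faces; 60 mm long, 14 thick, tops 70 mm up). Between them a black press head slides down over a green board. A 10 mm square bore runs along y through the +y cheek, centre 39 mm up at x = 0; the pin sits in it and blocks the head. Origin: centre of the base's underside; z up.
- pin: Safety pin, about 60 g: red round head 16 mm across, 28 long (y 0 to +28 mm), steel shank 8 mm across, 50 long (y 0 to -50 mm); origin on its axis between them. May be rolled about y. Starts in the jig's bore along the jig's +y, head outside, 1.5 mm off the cheek, axis 38 mm up; clear after 55 mm along +y. Balances 8 mm down the shank.
- pin_mid (a point): Point on the axis of the pin's shank, 18 mm from the head (pin y = -18 mm).
- pin_rest: Blue steel pin rest screwed to the bench: foot 60 x 36 x 8 mm, on it a block 32 mm long (y -16 to +16 mm) with an open-topped 90-degree V-notch along its y, mouth 31 mm wide, V bottom 30 mm and V tops 46 mm above the bench. Origin: centre of the underside; z up.
- notch (a point): Middle of the V-notch, at the height of the axis of the pin's shank when it lies in the V (35.7 mm above the bench); axes as the rest's. The pin lies well with pin_mid here, its head clear of the block at either end.
- press (a joint): Travel of the press head in m: 0 is up (start), grows as the palm knob is pressed down, stop at 0.018. Spring: about 4 N to start it moving, 12 N at 0.010; springs back when let go. The orange pointer is in the green band from 0.0075 to 0.0125; the red begins at 0.015. With the pin in the bore it moves only 3 to 5 mm.
- knob_top (a point): Centre of the flat top of the yellow round palm knob, 36 mm in diameter and 15 mm high, on top of the press head and moving with it (flat over 30 mm in diameter), 88 mm above the bench when up.
- spool: Bystander: solder spool, green flanges 60 mm in diameter, 46 mm high, standing. Origin: centre of underside.
- tin: Bystander: steel and blue tip-cleaner tin with brass wool, 62 mm in diameter, 56 mm high. Origin: centre of underside.
- pump: Bystander: amber and black solder pump lying along its x, 190 x 18 x 20 mm. Origin: centre of underside.
- flux_jar: Bystander: amber jar with black cap, 44 mm in diameter, 45 mm high. Origin: centre of underside.
- nozzle0: Bystander: steel hot-air nozzle standing on its wide end, 24 mm in diameter, 42 mm high. Origin: centre of underside.
- nozzle1: Bystander: a second nozzle like the first.
- tweezers: Bystander: black tweezers lying along their x, 120 x 9 x 5 mm. Origin: centre of underside.

How it is judged:
By the outcome, as a careful person would: the job done as asked, in the order asked, and still so for the second after the job is handed in, while the arm keeps its last pose, push and grip.
It also fails if it takes over 54 s, if anything falls off the work surface, if the arm or the gripper's body presses on something with over 40 N, if the wrist force passes 120 N, or if a joint passes its speed limit or range.

ROBOT

A 6-joint arm with a two-finger parallel gripper is mounted at the origin on the work surface. World frame = base frame: x ahead of the robot, y to its left, z up, the work surface at z = 0. Lengths are in mm, angles in rad, forces in N, time in s.
With the tool pointing down it reaches from about 275 to 750 mm from the base axis. Payload 10.2 kg.
Tool frame: the origin (TCP) lies between the finger pads; the fingertips stand ctrl.tips_ahead ahead of it and the grasp point (between the pads) lies 8 mm behind it (ctrl.tips_ahead is the distance from the TCP to the fingertips, in mm); z points along the fingers, y is the direction in which the jaws open and shut (so a half turn about z gives the same grasp; the last joint's range is limited). The gripper opens to 85 mm and grips with 20 to 120 N. Pads are 22 mm wide; open, the fingers measure 114 mm over their backs; the gripper's body (76 mm by 85 mm) begins 54 mm behind the grasp point. The pads swing forward as they close: fully open they stand 13 mm farther back than shut.
Start: joints at [0.885, 0.313, 1.498, -0, 1.331, -0.223], TCP at [234.402, 469.773, 242.294] pointing down, gripper open.
Joint ranges: [-2.94, 2.94], [-0.97, 2.17], [0.19, 2.56], [-1.23, 4.37], [0.02, 3.11], [-2.88, 2.88]. Speed limits (rad/s): [2.39, 2.39, 3.01, 3.14, 3.14, 3.14].

INTERFACE

Orientations are given as a unit quaternion [w, x, y, z].
In Python, from rig import ctrl gives the robot as it stands. The module is installed in compiled form; this text tells all that it offers.
- The arm moves only by the tool move_arm, never from a script. Its argument "motion" is a list of rows, each an object with "offset": the shift along the tool's x, y, z in m, a list of three; "angular": the turn, a rotation vector about the tool's x, y, z in degrees, a list of three; "jaw": the finger opening in m, from 0 to 0.0854. In form: [{"offset": [tx, ty, tz], "angular": [ax, ay, az], "jaw": jaw}, ...]. A call has 1 to 5 rows; each row is the pose to reach, as a shift and turn from the pose commanded when the call began, along the tool's axes at that moment; what a row does not reach only later rows make up. A row lasts 1/8 s, in which the tool goes at most 62.5 mm and 10.7 degrees, less where a joint would pass 70% of its speed; a pose out of reach is approached as far as the arm can. A call with a gripper value outside its range is refused whole. The fingers move at their own pace and stop on an object; "squeeze" is the grip in N (left out, the last holds). Time passes only in rows, so rows that repeat a pose let the fingers close. It gives the time, the measured TCP pose, the force and the opening at its end, in the units of the state.
- ctrl.sense(): the state, without advancing time (a new reading comes with each control period).
- ctrl.capture(name): name is "side" or "top" or "wrist"; returns a dict with "img" (400x640x3 uint8, red, green, blue), "intrinsics" (3x3 intrinsics, pixels), "rvec" (rotation vector, rad) and "tvec" (3), from world to camera coordinates, as OpenCV has them. Camera axes: x right, y down, z forward; pixel columns grow to the right and rows downward; lengths in mm; the calibration is good to about 2 mm. A picture is of the moment at which its call begins. There is no depth.
- ctrl.finish_job(): hands the job in, once; it reports no verdict.
The state is a dict: "time_s": time; "joints": joint angles; "dq": joint speeds; "tau": joint torques, N m; "eef_pos": TCP position; "ee_rot": TCP orientation; "force": force on the tool from outside, world axes, zero at the start; "wrist_torque": the same for the moment, N m; "grip_width": opening from 0.0 (shut) to 1.0 (fully open).
Only numpy, scipy, OpenCV 4.12 (cv2) and the standard library are available. Lean on these libraries where they do the work, as an engineer would, in place of code of your own. Each camera call takes 0.05 s, during which the arm holds its last target. There are 200 camera calls.

## Working session

There is one attempt and no reset: what is moved stays moved. The work goes in short steps, Python scripts to look and compute and a tool call to move; the robot and the scene stay as the last step left them, time stands still between calls to the robot, and variables do not carry over. Pictures are saved under pics/ and viewed, about 8 in all and at most 12, crops included, and the job is handed in when it is done.

Besides the shell and the picture viewer there is one more tool, called after "Call:" by a JSON object that holds its "op" and its "data", one argument or row to a line. move_arm: Moves the arm, as the interface text tells. Its arguments: {"type":"object","properties":{"motion":{"type":"array","items":{"type":"object","properties":{"offset":{"type":"array","items":{"type":"number"}},"angular":{"type":"array","items":{"type":"number"}},"jaw":{"type":"number"}}}},"squeeze":{"type":"number"}},"required":["motion"]}

```bash
ls; mkdir -p pics; cat > h.py <<'E'
import numpy as np, cv2
from rig import ctrl
from scipy.spatial.transform import Rotation as R
def cap(n,f):
    c=ctrl.capture(n); np.savez('pics/'+f+'.npz',**c); cv2.imwrite('pics/'+f+'.png',c['img'][:,:,::-1]); return c
def load(f): return np.load('pics/'+f+'.npz')
def proj(c,P): return cv2.projectPoints(np.float64(P).reshape(-1,3),c['rvec'],c['tvec'],c['intrinsics'],None)[0].reshape(-1,2)
def ray(c,uv):
    Rm=cv2.Rodrigues(c['rvec'])[0]; o=-Rm.T@np.ravel(c['tvec'])
    d=Rm.T@np.linalg.inv(c['intrinsics'])@np.array([uv[0],uv[1],1.]); return o,d/np.linalg.norm(d)
def atz(c,uv,z):
    o,d=ray(c,uv); return o+d*(z-o[2])/d[2]
def tri(*cu):
    A=np.zeros((3,3));b=np.zeros(3)
    for c,uv in cu:
        o,d=ray(c,uv);M=np.eye(3)-np.outer(d,d);A+=M;b+=M@o
    return np.linalg.solve(A,b)
E
python3 - <<'E'
from h import *
print(ctrl.sense(), ctrl.tips_ahead)
for n in('top','side','wrist'):
    c=cap(n,n+'0'); o,d=ray(c,(320,200)); print(n,o.round(),d.round(2),c['intrinsics'][0,0])
a=[cv2.imread(f'pics/{n}0.png') for n in('top','side')]
cv2.imwrite('pics/a.png',cv2.resize(np.vstack(a),None,fx=.75,fy=.75))
E
```

```text
pics
{'time_s': 0.0, 'joints': array([ 8.84598104e-01,  3.13485125e-01,  1.49847220e+00, -2.30168719e-05,
        1.33099428e+00, -2.23464617e-01]), 'dq': array([-0.0018362 ,  0.00040021, -0.0004635 , -0.00148159,  0.00143253,
        0.00032661]), 'tau': array([ 8.77062648e-04, -4.12247729e+01, -2.59762573e+01,  1.16925477e-06,
        3.91535505e-03,  3.70387079e-05]), 'eef_pos': array([234.23876161, 469.56370965, 241.70387419]), 'ee_rot': array([-2.88461446e-04,  2.29305400e-01,  9.73354289e-01, -6.15309834e-04]), 'force': array([ 0.08599723, -0.44430397,  0.68069159]), 'wrist_torque': array([-0.03322492, -0.03404607,  0.01848104]), 'grip_width': 0.9975189317156031} 11.0
top [ 537.  -21. 1167.] [ 0.08 -0.   -1.  ] 442.964446349369
side [ 201. -802.  592.] [ 0.41  0.76 -0.5 ] 492.35855791667177
wrist [169. 503. 373.] [ 0.27 -0.12 -0.96] 306.30236689336186
```

View pics/top0.png

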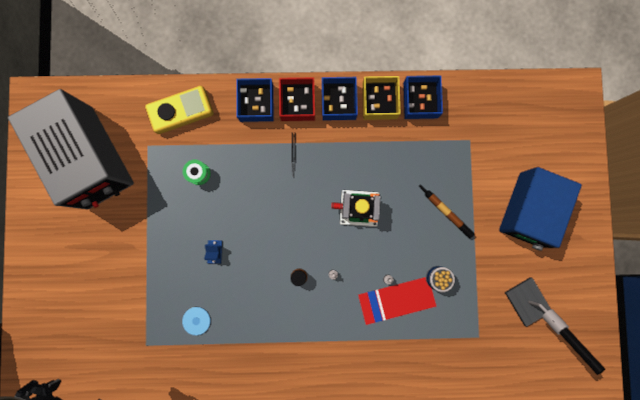

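View pics/side0.png

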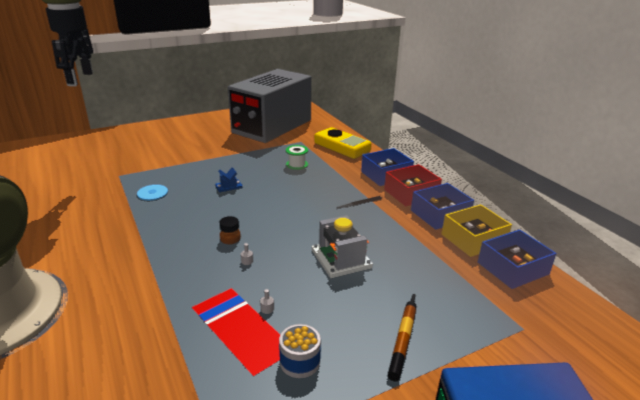

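The top view shows the jig at about (361,208) with the pin's red head on its left at (337,206), the rest at (214,251), the spool at (196,172) and the tweezers at (294,152). Image left is +y. I'll enlarge both objects.

```bash
python3 - <<'E'
from h import *
t=load('top0');s=load('side0')
def cr(c,x,y,w,h): return cv2.resize(c['img'][y:y+h,x:x+w,::-1],(400,300),interpolation=cv2.INTER_CUBIC)
o=np.vstack([np.hstack([cr(t,320,180,80,60),cr(t,190,225,64,48)]),np.hstack([cr(s,300,205,96,72),cr(s,200,155,64,48)])])
cv2.imwrite('pics/crop1.png',o)
for n,uv,z in(('knob',(362,206.5),88),('head',(337,206),38),('rest',(214,252),46),('jar',(299,277),45),('tweez',(294,152),3),('spool',(196,172),46)): print(n,atz(t,uv,z).round())
E
```

```text
knob [ 611. -126.   88.]
head [616. -67.  38.]
rest [506. 245.  46.]
jar [439.  32.  45.]
tweez [765.  42.   3.]
spool [710. 290.  46.]
```

View pics/crop1.png

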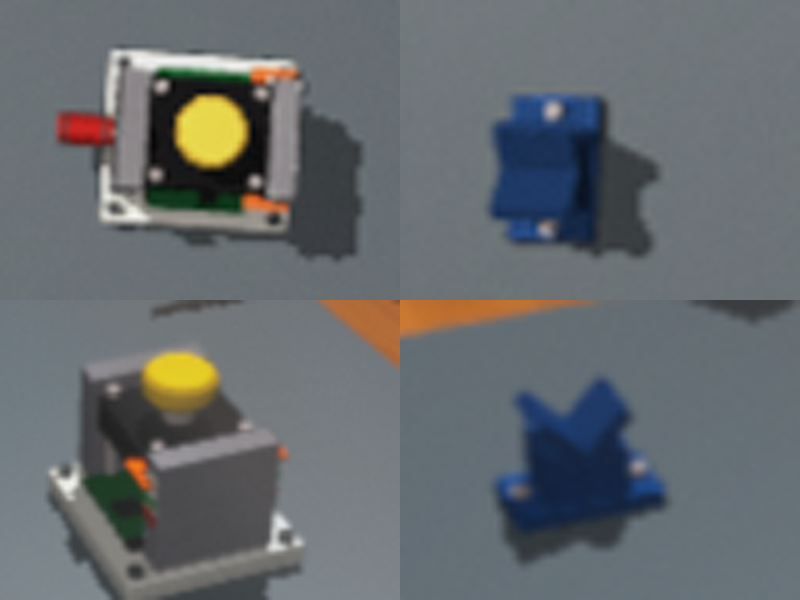

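```bash
cat > fit.py <<'E'
from h import *
from scipy.optimize import least_squares
t=load('top0');s=load('side0')
T1=lambda u,v:(320+u/5,180+v/5); T2=lambda u,v:(190+(u-400)/6.25,225+v/6.25)
S1=lambda u,v:(300+u/4.1667,205+(v-300)/4.1667); S2=lambda u,v:(200+(u-400)/6.25,155+(v-300)/6.25)
def fit(L,x0):
    def f(p):
        Rz=R.from_euler('z',p[2]).as_matrix()
        return np.concatenate([(proj(c,Rz@np.array(P,float)+[p[0],p[1],0])-uv).ravel() for c,P,uv in L])
    r=least_squares(f,x0,loss='soft_l1',x_scale=[1,1,.01]); print(r.x[:2].round(1),np.degrees(r.x[2]).round(2)); print(f(r.x).reshape(-1,2).round(1).tolist())
fit([(t,(45,49,12),T1(112,48)),(t,(-45,49,12),T1(100,225)),(t,(45,-49,12),T1(300,65)),(t,(-45,-49,12),T1(290,232)),(t,(0,0,88),T1(211,130)),
(t,(30,45,70),T1(120,68)),(t,(-30,45,70),T1(110,190)),(t,(30,-45,70),T1(302,80)),(t,(-30,-45,70),T1(295,198)),
(s,(-45,49,12),S1(50,470)),(s,(45,-49,12),S1(302,538)),(s,(0,0,88),S1(182,368)),(s,(-30,-45,70),S1(150,462)),(s,(30,-45,70),S1(280,440)),(s,(-30,45,70),S1(82,370))],[611,-126,0])
fit([(t,(30,18,8),T2(512,95)),(t,(30,-18,8),T2(603,97)),(t,(-30,-18,8),T2(600,242)),(t,(-30,18,8),T2(508,240)),(t,(15.5,16,46),T2(497,120)),(t,(-15.5,16,46),T2(492,215)),(t,(15.5,-16,46),T2(580,125)),(t,(-15.5,-16,46),T2(575,215)),
(s,(-30,-18,8),S2(515,515)),(s,(30,-18,8),S2(662,492)),(s,(0,-16,30),S2(572,452)),(s,(-30,18,8),S2(500,478))],[506,245,0])
E
python3 fit.py
```

```text
[ 611.7 -127.4] -5.02
[[-0.3, 0.1], [-0.1, -1.0], [-0.7, -0.7], [-0.7, 0.1], [0.3, 0.0], [0.5, -0.3], [0.9, -0.7], [0.1, -0.3], [0.1, 0.2], [-1.4, -0.7], [0.2, 1.1], [-1.1, 0.3], [1.5, 1.6], [-0.3, 0.3], [-0.9, -1.2]]
[505.5 250.6] -2.95
[[0.8, -0.1], [0.1, -0.0], [-0.5, 0.0], [0.3, -0.1], [-0.0, 1.8], [0.1, -1.0], [-0.5, 1.4], [-0.3, -0.6], [-0.1, 0.4], [0.3, -0.4], [2.0, -0.0], [-1.3, -0.2]]
```

```bash
cat >> h.py <<'E'
def tool(yaw): # tool down, tool y at world heading yaw (deg)
    c,s=np.cos(np.radians(yaw)),np.sin(np.radians(yaw)); return R.from_matrix(np.array([[-s,c,0],[c,s,0],[0,0,-1]]))
def go(p,yaw):
    st=ctrl.sense(); q=st['ee_rot']; r=R.from_quat(q[[1,2,3,0]])
    print('t',round(st['time_s'],2),'pos',st['eef_pos'].round(1),'F',st['force'].round(1),'grip',round(st['grip_width']*85.4,1))
    print('offset',(r.inv().apply(np.array(p)-st['eef_pos'])/1000).round(4),'ang',np.degrees((r.inv()*tool(yaw)).as_rotvec()).round(2))
E
python3 -c "
from h import *
go([617,-66,180],-5)"
```

```text
t 0.15 pos [234.3 469.6 241.9] F [-0.1 -0.7 -0.1] grip 85.5
offset [-0.5816 -0.3083  0.0621] ang [-5.000e-02  2.000e-02  6.848e+01]
```

Call:
{"op": "move_arm", "data": {
  "motion": [
    {"offset":[-0.582,-0.308,0.062],"angular":[0,0,68.5],"jaw":0.045},
    {"offset":[-0.582,-0.308,0.062],"angular":[0,0,68.5],"jaw":0.045},
    {"offset":[-0.582,-0.308,0.062],"angular":[0,0,68.5],"jaw":0.045},
    {"offset":[-0.582,-0.308,0.062],"angular":[0,0,68.5],"jaw":0.045},
    {"offset":[-0.582,-0.308,0.062],"angular":[0,0,68.5],"jaw":0.045}
  ]
}}

```text
time_s: 0.78
eef_pos: [416.3, 215.0, 212.9]
ee_rot: [0.0, 0.647, 0.763, 0.0]
force: [1.2, 1.1, 0.6]
grip_width: 0.53
```

```bash
python3 -c "
from h import *
go([617,-66,180],-5)"
```

```text
t 0.78 pos [416.3 215.  212.9] F [1.2 1.1 0.6] grip 45.2
offset [-0.31    0.152   0.0329] ang [ 1.000e-02 -1.000e-02  1.441e+01]
```

Call:
{"op": "move_arm", "data": {
  "motion": [
    {"offset":[-0.31,0.152,0.033],"angular":[0,0,14.4],"jaw":0.045},
    {"offset":[-0.31,0.152,0.033],"angular":[0,0,14.4],"jaw":0.045},
    {"offset":[-0.31,0.152,0.033],"angular":[0,0,14.4],"jaw":0.045},
    {"offset":[-0.31,0.152,0.033],"angular":[0,0,14.4],"jaw":0.045},
    {"offset":[-0.31,0.152,0.033],"angular":[0,0,14.4],"jaw":0.045}
  ]
}}

```text
time_s: 1.4
eef_pos: [598.7, -37.1, 182.9]
ee_rot: [-0.0, 0.735, 0.678, -0.0]
force: [-0.0, 0.6, 0.6]
grip_width: 0.531
```

```bash
python3 -c "
from h import *
go([617,-66,180],-5)"
```

```text
t 1.4 pos [598.7 -37.1 182.9] F [-0.   0.6  0.6] grip 45.4
offset [-0.0273  0.0206  0.0029] ang [-0.02 -0.01  0.36]
```

Call:
{"op": "move_arm", "data": {
  "motion": [
    {"offset":[-0.027,0.021,0.003],"angular":[0,0,0.36],"jaw":0.045},
    {"offset":[-0.027,0.021,0.003],"angular":[0,0,0.36],"jaw":0.045},
    {"offset":[-0.027,0.021,0.003],"angular":[0,0,0.36],"jaw":0.045}
  ]
}}

```text
time_s: 1.78
eef_pos: [616.2, -63.1, 180.1]
ee_rot: [-0.0, 0.737, 0.676, -0.0]
force: [-0.2, 0.4, 0.6]
grip_width: 0.529
```

```bash
python3 -c "
from h import *
go([617,-66,180],-5)
c=cap('wrist','w1')
P=[[611.7,-127.4,88]]
for y in (46.5,60.5,74.5): P.append([611.7+.0875*y,-127.4+.996*y,38])
print(proj(c,P).round(1))
cv2.imwrite('pics/w1b.png',cv2.resize(c['img'][:,:,::-1],(800,500)))
"
```

```text
t 1.77 pos [616.2 -63.1 180.1] F [-0.2  0.4  0.6] grip 45.2
offset [-0.0028  0.001   0.0001] ang [-0.04 -0.02  0.04]
[[316.8 279.2]
 [316.7 206.8]
 [316.8 192.5]
 [316.8 177.8]]
```

View pics/w1b.png

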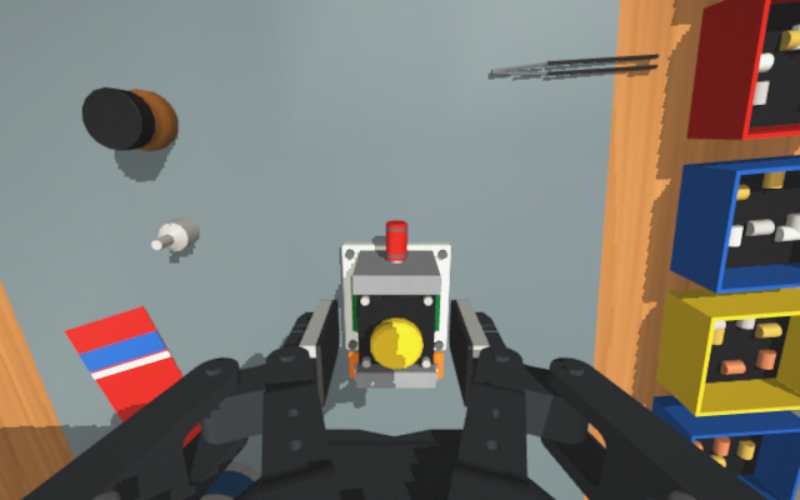

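The wrist view shows the pin head at about (397,240) and the knob at (397,343) in the enlarged picture. The yaw looks right, and the knob sits about 3 mm nearer +y than predicted. I'll refine that with colour masks.

```bash
python3 - <<'E'
from h import *
c=load('w1');im=c['img'].astype(int)
r,g,b=im[...,0],im[...,1],im[...,2]
for n,m in(('red',(r>110)&(g<60)&(b<60)),('yel',(r>140)&(g>120)&(b<80))):
    m=m.copy().astype(np.uint8); m[:, :290]=0; m[:,345:]=0
    v,u=np.nonzero(m); print(n,u.min(),u.max(),v.min(),v.max(),u.mean().round(1),v.mean().round(1))
def ring(x,y,z,rad,n=60): a=np.linspace(0,2*np.pi,n); return np.c_[x+rad*np.cos(a),y+rad*np.sin(a),0*a+z]
for jy in(-127.4,-125,-123):
  k=np.vstack([ring(611.7,jy,88,15),ring(611.7,jy,86,18),ring(611.7,jy,73,18)])
  p=proj(c,k);print(jy,'knob',p.min(0).round(1),p.max(0).round(1))
  a=np.linspace(0,2*np.pi,40);h=np.vstack([np.c_[611.7+.0875*y+8*np.cos(a),jy+.996*y+0*a,38+8*np.sin(a)] for y in(46.5,74.5)])
  p=proj(c,h);print('head',p.min(0).round(1),p.max(0).round(1))
E
```

```text
red 309 324 177 207 316.5 191.6
yel 297 338 255 294 317.4 275.0
-127.4 knob [295.3 251.2] [338.4 296.5]
head [308.1 175.7] [325.5 209.6]
-125 knob [295.  248.7] [338.2 294.1]
head [307.9 173.2] [325.3 207.2]
-123 knob [294.7 246.6] [338.  292.1]
head [307.7 171.1] [325.2 205.1]
```

```bash
python3 -c "
from h import *
go([617.2,-64.6,33],-5)"
```

```text
t 1.82 pos [616.2 -62.8 180.4] F [0.2 0.2 0.3] grip 45.1
offset [-0.0017  0.0012  0.1474] ang [-0.02 -0.01  0.07]
```

Call:
{"op": "move_arm", "data": {
  "motion": [
    {"offset":[-0.0015,0.001,0.05],"angular":[0,0,0],"jaw":0.045},
    {"offset":[-0.0015,0.001,0.09],"angular":[0,0,0],"jaw":0.045},
    {"offset":[-0.0015,0.001,0.12],"angular":[0,0,0],"jaw":0.045},
    {"offset":[-0.0015,0.001,0.137],"angular":[0,0,0],"jaw":0.045},
    {"offset":[-0.0015,0.001,0.147],"angular":[0,0,0],"jaw":0.045}
  ]
}}

```text
time_s: 2.45
eef_pos: [617.5, -64.9, 33.2]
ee_rot: [0.0, 0.737, 0.676, 0.0]
force: [-0.5, -0.0, 0.3]
grip_width: 0.529
```

```bash
python3 -c "
from h import *
c=cap('wrist','w2');s=cap('side','s2')
go([617.2,-64.6,33],-5)
a=c['img'][150:350,180:460,::-1];b=s['img'][200:280,290:402,::-1]
cv2.imwrite('pics/w2b.png',np.hstack([cv2.resize(a,(400,286)),cv2.resize(b,(400,286))]))
"
```

```text
t 2.55 pos [617.4 -65.1  33.2] F [-0.1  0.5 -0.5] grip 45.1
offset [ 0.0005 -0.0002  0.0002] ang [-0.01 -0.01  0.03]
```

View pics/w2b.png

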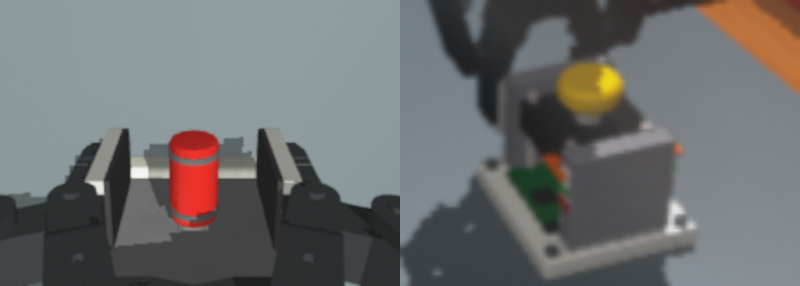

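The wrist crop shows the head (193,180) centred between the pads (inner faces at about 128 and 262), with nothing touching. Next I close the jaws.

Call:
{"op": "move_arm", "data": {
  "motion": [
    {"offset":[0,0,0],"angular":[0,0,0],"jaw":0.01},
    {"offset":[0,0,0],"angular":[0,0,0],"jaw":0.01},
    {"offset":[0,0,0],"angular":[0,0,0],"jaw":0.01},
    {"offset":[0,0,0],"angular":[0,0,0],"jaw":0.01},
    {"offset":[0,0,0],"angular":[0,0,0],"jaw":0.01}
  ],
  "squeeze": 40
}}

```text
time_s: 3.18
eef_pos: [618.0, -65.5, 33.9]
ee_rot: [0.001, 0.737, 0.676, 0.0]
force: [0.6, 0.8, 6.1]
grip_width: 0.168
```

Call:
{"op": "move_arm", "data": {
  "motion": [
    {"offset":[0,0,-0.001],"angular":[0,0,0],"jaw":0.01},
    {"offset":[0.003,0,-0.001],"angular":[0,0,0],"jaw":0.01},
    {"offset":[0.007,0,-0.001],"angular":[0,0,0],"jaw":0.01},
    {"offset":[0.012,0,-0.001],"angular":[0,0,0],"jaw":0.01}
  ]
}}

```text
time_s: 3.68
eef_pos: [618.4, -53.1, 34.1]
ee_rot: [-0.0, 0.737, 0.676, -0.0]
force: [-0.4, -1.0, 1.1]
grip_width: 0.174
```

```bash
python3 -c "
from h import *
c=cap('wrist','w3')
st=ctrl.sense();print(st['force'],st['wrist_torque'],st['eef_pos'],st['grip_width']*85.4)
a=c['img'][150:350,180:460,::-1]
cv2.imwrite('pics/w3b.png',cv2.resize(a,(560,400),interpolation=cv2.INTER_CUBIC))
"
```

```text
[0.19966817 0.61154072 1.45934991] [-0.12885935  0.01061405 -0.03652189] [618.40583708 -52.48797729  34.08285735] 14.561569317964967
```

View pics/w3b.png

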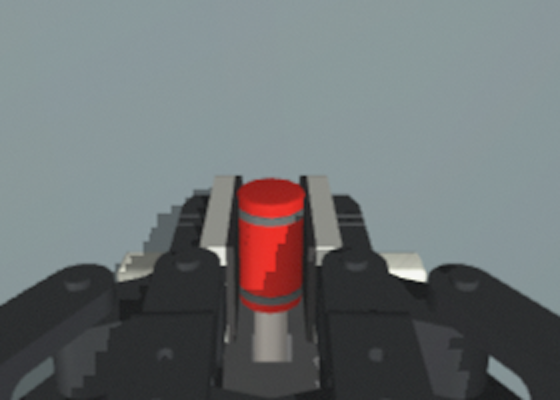

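The head is held between the pads, and 12 mm of shank now shows at (271,335). Forces are about 1 N. I'll draw it the rest of the way.

Call:
{"op": "move_arm", "data": {
  "motion": [
    {"offset":[0.01,0,0],"angular":[0,0,0],"jaw":0.01},
    {"offset":[0.02,0,0],"angular":[0,0,0],"jaw":0.01},
    {"offset":[0.031,0,0],"angular":[0,0,0],"jaw":0.01},
    {"offset":[0.043,0,0],"angular":[0,0,0],"jaw":0.01},
    {"offset":[0.055,0,0],"angular":[0,0,0],"jaw":0.01}
  ]
}}

```text
time_s: 4.35
eef_pos: [623.2, 2.4, 34.1]
ee_rot: [-0.0, 0.737, 0.676, -0.0]
force: [-0.4, 0.4, 0.1]
grip_width: 0.168
```

Call:
{"op": "move_arm", "data": {
  "motion": [
    {"offset":[0.01,0,0],"angular":[0,0,0],"jaw":0.01},
    {"offset":[0.012,0,-0.03],"angular":[0,0,0],"jaw":0.01},
    {"offset":[0.012,0,-0.075],"angular":[0,0,0],"jaw":0.01},
    {"offset":[0.012,0,-0.11],"angular":[0,0,0],"jaw":0.01},
    {"offset":[0.012,0,-0.11],"angular":[0,0,0],"jaw":0.01}
  ]
}}

```text
time_s: 4.97
eef_pos: [625.5, 13.4, 147.1]
ee_rot: [0.002, 0.737, 0.676, 0.002]
force: [0.6, 0.1, 0.1]
grip_width: 0.172
```

```bash
python3 -c "
from h import *
go([507,225,160],-3)"
```

```text
t 4.97 pos [625.5  13.4 147.1] F [0.6 0.1 0.1] grip 14.7
offset [ 0.2005 -0.1364 -0.0137] ang [ 0.31  0.03 -1.99]
```

Call:
{"op": "move_arm", "data": {
  "motion": [
    {"offset":[0.2,-0.136,-0.014],"angular":[0,0,-2],"jaw":0.01},
    {"offset":[0.2,-0.136,-0.014],"angular":[0,0,-2],"jaw":0.01},
    {"offset":[0.2,-0.136,-0.014],"angular":[0,0,-2],"jaw":0.01},
    {"offset":[0.2,-0.136,-0.014],"angular":[0,0,-2],"jaw":0.01},
    {"offset":[0.2,-0.136,-0.014],"angular":[0,0,-2],"jaw":0.01}
  ]
}}

```text
time_s: 5.6
eef_pos: [504.1, 227.2, 157.4]
ee_rot: [-0.001, 0.724, 0.69, -0.001]
force: [1.5, -0.4, -0.4]
grip_width: 0.169
```

Call:
{"op": "move_arm", "data": {
  "motion": [
    {"offset":[0,0,0],"angular":[0,0,0],"jaw":0.01},
    {"offset":[0,0,0],"angular":[0,0,0],"jaw":0.01}
  ]
}}

```text
time_s: 5.85
eef_pos: [506.7, 223.3, 157.7]
ee_rot: [-0.0, 0.726, 0.688, -0.0]
force: [0.3, -0.8, -0.7]
grip_width: 0.171
```

```bash
python3 -c "
from h import *
c=cap('wrist','w4')
go([507.2,284.6,90],-3)
Rz=R.from_euler('z',-2.95,degrees=True).as_matrix()
P=np.array([[0,-16,30],[0,16,30],[-15.5,16,46],[15.5,16,46],[-15.5,-16,46],[15.5,-16,46],[30,18,8],[-30,18,8]])@Rz.T+[505.5,250.6,0]
print(proj(c,P).round(1))
cv2.imwrite('pics/w4b.png',cv2.resize(c['img'][50:350,120:520,::-1],(800,600),interpolation=cv2.INTER_CUBIC))
"
```

```text
t 5.9 pos [506.7 223.3 157.8] F [ 1.2 -0.4 -0.9] grip 14.5
offset [ 0.0612 -0.0028  0.0678] ang [-0.04  0.02 -0.09]
[[312.5 180.2]
 [312.3 143.1]
 [292.5 145.6]
 [331.8 145.4]
 [293.4 184.9]
 [331.3 184.8]
 [345.7 137.9]
 [279.5 138.1]]
```

View pics/w4b.png

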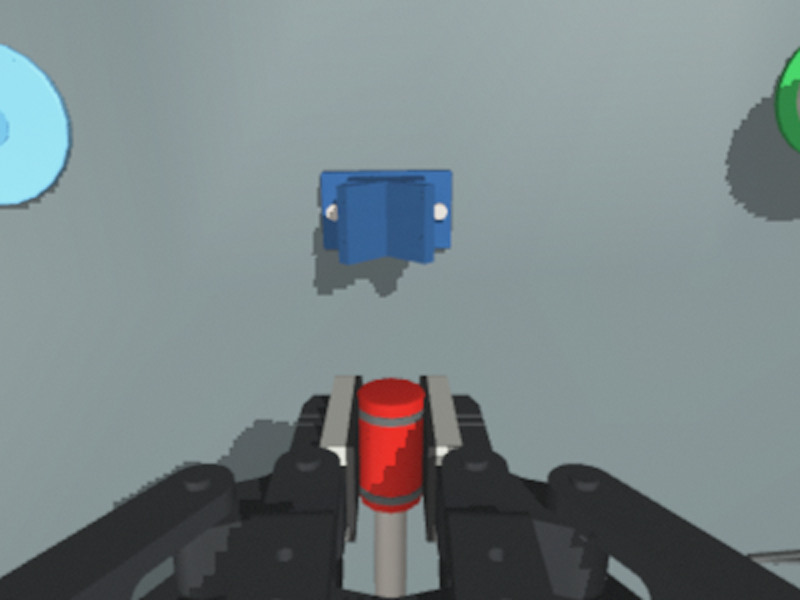

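The V bottom line runs from (387,182) to (387,255) in the crop, which puts the notch about 1 mm further +x and 2 mm further +y than fitted, at roughly (506.4, 252.6). The pin is held straight. I'll go above it and descend.

```bash
python3 -c "
from h import *
go([508.2,287,80],-3)"
```

```text
t 5.9 pos [506.7 223.3 157.8] F [ 1.2 -0.4 -0.9] grip 14.5
offset [ 0.0637 -0.0019  0.0778] ang [-0.04  0.02 -0.09]
```

Call:
{"op": "move_arm", "data": {
  "motion": [
    {"offset":[0.032,-0.001,0],"angular":[0,0,0],"jaw":0.01},
    {"offset":[0.064,-0.002,0.02],"angular":[0,0,0],"jaw":0.01},
    {"offset":[0.064,-0.002,0.06],"angular":[0,0,0],"jaw":0.01},
    {"offset":[0.064,-0.002,0.078],"angular":[0,0,0],"jaw":0.01},
    {"offset":[0.064,-0.002,0.078],"angular":[0,0,0],"jaw":0.01}
  ]
}}

```text
time_s: 6.52
eef_pos: [507.6, 287.6, 79.6]
ee_rot: [-0.0, 0.726, 0.688, -0.001]
force: [0.6, 0.5, -0.3]
grip_width: 0.171
```

```bash
python3 -c "
from h import *
go([508.2,287,36],-3)"
```

```text
t 6.53 pos [507.6 287.6  79.6] F [ 0.6  0.5 -0.3] grip 14.6
offset [-0.0005  0.0007  0.0436] ang [-0.11  0.04 -0.06]
```

Call:
{"op": "move_arm", "data": {
  "motion": [
    {"offset":[0,0.0005,0.02],"angular":[0,0,0],"jaw":0.01},
    {"offset":[0,0.0005,0.035],"angular":[0,0,0],"jaw":0.01},
    {"offset":[0,0.0005,0.044],"angular":[0,0,0],"jaw":0.01},
    {"offset":[0,0.0005,0.044],"angular":[0,0,0],"jaw":0.01}
  ]
}}

```text
time_s: 7.02
eef_pos: [508.1, 288.2, 36.2]
ee_rot: [-0.0, 0.725, 0.688, -0.0]
force: [0.5, 0.4, -1.0]
grip_width: 0.17
```

```bash
python3 -c "
from h import *
c=cap('side','s5');d=cap('wrist','w5')
go([508.2,287,32],-3)
cv2.imwrite('pics/s5b.png',np.hstack([cv2.resize(c['img'][130:210,190:270,::-1],(400,400),interpolation=cv2.INTER_CUBIC),cv2.resize(d['img'][150:350,220:420,::-1],(400,400))]))
"
```

```text
t 7.12 pos [508.4 288.4  36.9] F [ 0.2 -0.7 -0.9] grip 14.1
offset [-0.0015 -0.0002  0.0048] ang [ 0.05 -0.02  0.01]
```

View pics/s5b.png

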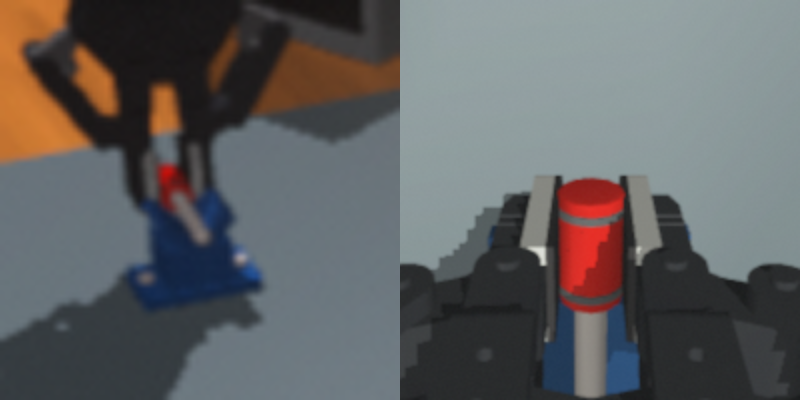

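The side crop shows the shank lying over the V, with its tip at (205,240), and in the wrist crop it is centred over the blue block. I'll lower it gently.

Call:
{"op": "move_arm", "data": {
  "motion": [
    {"offset":[-0.001,0,0.0015],"angular":[0,0,0],"jaw":0.01},
    {"offset":[-0.001,0,0.003],"angular":[0,0,0],"jaw":0.01},
    {"offset":[-0.001,0,0.004],"angular":[0,0,0],"jaw":0.01},
    {"offset":[-0.001,0,0.004],"angular":[0,0,0],"jaw":0.01}
  ]
}}

```text
time_s: 7.62
eef_pos: [508.1, 287.4, 32.3]
ee_rot: [0.0, 0.725, 0.688, 0.0]
force: [0.4, 0.9, 0.5]
grip_width: 0.17
```

Call:
{"op": "move_arm", "data": {
  "motion": [
    {"offset":[0,0,0.0005],"angular":[0,0,0],"jaw":0.01},
    {"offset":[0,0,0.001],"angular":[0,0,0],"jaw":0.01},
    {"offset":[0,0,0.001],"angular":[0,0,0],"jaw":0.01}
  ]
}}

```text
time_s: 8.0
eef_pos: [508.1, 287.4, 31.7]
ee_rot: [0.0, 0.725, 0.688, 0.0]
force: [-2.0, -0.9, 4.9]
grip_width: 0.17
```

A contact force of about 5 N upward says the shank is seated. Next I open the jaws gradually.

Call:
{"op": "move_arm", "data": {
  "motion": [
    {"offset":[0,0,0],"angular":[0,0,0],"jaw":0.0175},
    {"offset":[0,0,0],"angular":[0,0,0],"jaw":0.02},
    {"offset":[0,0,0],"angular":[0,0,0],"jaw":0.026},
    {"offset":[0,0,0],"angular":[0,0,0],"jaw":0.034},
    {"offset":[0,0,0],"angular":[0,0,0],"jaw":0.034}
  ],
  "squeeze": 20
}}

```text
time_s: 8.62
eef_pos: [508.0, 287.3, 31.2]
ee_rot: [-0.0, 0.725, 0.688, -0.0]
force: [-0.1, -1.2, 0.2]
grip_width: 0.399
```

```bash
python3 -c "
from h import *
c=cap('side','s6');d=cap('wrist','w6')
go([508.2,287,150],-3)
cv2.imwrite('pics/s6b.png',np.hstack([cv2.resize(c['img'][130:210,190:270,::-1],(400,400),interpolation=cv2.INTER_CUBIC),cv2.resize(d['img'][150:350,220:420,::-1],(400,400))]))
"
```

```text
t 8.72 pos [508.1 287.3  31.3] F [ 0.1  0.6 -0.7] grip 33.7
offset [-0.0003  0.0002 -0.1187] ang [-0.    0.    0.01]
```

View pics/s6b.png

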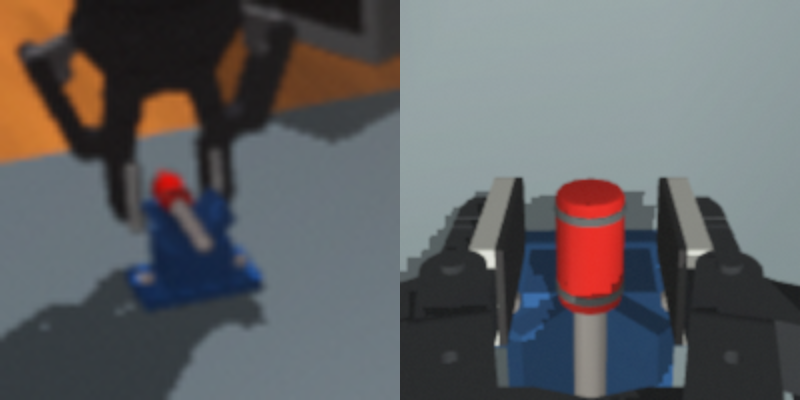

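The pin rests in the V, with its shank tip at (205,240) in the side crop and its head clear of the block. The jaws are free on both sides. I'll withdraw straight up.

Call:
{"op": "move_arm", "data": {
  "motion": [
    {"offset":[0,0,-0.015],"angular":[0,0,0],"jaw":0.034},
    {"offset":[0,0,-0.045],"angular":[0,0,0],"jaw":0.034},
    {"offset":[0,0,-0.09],"angular":[0,0,0],"jaw":0.034},
    {"offset":[0,0,-0.13],"angular":[0,0,0],"jaw":0.0},
    {"offset":[0,0,-0.13],"angular":[0,0,0],"jaw":0.0}
  ]
}}

```text
time_s: 9.35
eef_pos: [509.4, 287.9, 165.5]
ee_rot: [0.002, 0.725, 0.688, 0.003]
force: [-0.4, 0.1, -0.8]
grip_width: 0.002
```

```bash
python3 -c "
from h import *
go([611.9,-127,150],-5)"
```

```text
t 9.35 pos [509.4 287.9 165.5] F [-0.4  0.1 -0.8] grip 0.2
offset [-0.409   0.1239  0.0153] ang [ 0.39 -0.16  2.02]
```

Call:
{"op": "move_arm", "data": {
  "motion": [
    {"offset":[-0.409,0.124,0.012],"angular":[0,0,2],"jaw":0.0},
    {"offset":[-0.409,0.124,0.012],"angular":[0,0,2],"jaw":0.0},
    {"offset":[-0.409,0.124,0.012],"angular":[0,0,2],"jaw":0.0},
    {"offset":[-0.409,0.124,0.012],"angular":[0,0,2],"jaw":0.0},
    {"offset":[-0.409,0.124,0.012],"angular":[0,0,2],"jaw":0.0}
  ]
}}

```text
time_s: 9.98
eef_pos: [582.9, -17.9, 152.3]
ee_rot: [-0.0, 0.737, 0.676, -0.0]
force: [0.3, 1.0, 0.0]
grip_width: 0.001
```

```bash
python3 -c "
from h import *
go([611.9,-127,140],-5)"
```

```text
t 9.97 pos [582.9 -17.9 152.3] F [0.3 1.  0. ] grip 0.1
offset [-0.1062  0.0384  0.0123] ang [-0.03 -0.01  0.01]
```

Call:
{"op": "move_arm", "data": {
  "motion": [
    {"offset":[-0.106,0.038,0.012],"angular":[0,0,0],"jaw":0.0},
    {"offset":[-0.106,0.038,0.012],"angular":[0,0,0],"jaw":0.0},
    {"offset":[-0.106,0.038,0.012],"angular":[0,0,0],"jaw":0.0},
    {"offset":[-0.106,0.038,0.012],"angular":[0,0,0],"jaw":0.0},
    {"offset":[-0.106,0.038,0.012],"angular":[0,0,0],"jaw":0.0}
  ]
}}

```text
time_s: 10.6
eef_pos: [611.5, -123.6, 140.7]
ee_rot: [-0.0, 0.737, 0.676, 0.0]
force: [0.3, 0.2, -0.3]
grip_width: -0.002
```

```bash
python3 -c "
from h import *
go([611.9,-127,105],-5)"
```

```text
t 10.6 pos [ 611.5 -123.6  140.7] F [ 0.3  0.2 -0.3] grip -0.2
offset [-0.0034  0.0007  0.0357] ang [-0.   -0.01  0.1 ]
```

Call:
{"op": "move_arm", "data": {
  "motion": [
    {"offset":[-0.0035,0.0007,0.02],"angular":[0,0,0],"jaw":0.0},
    {"offset":[-0.0035,0.0007,0.034],"angular":[0,0,0],"jaw":0.0},
    {"offset":[-0.0035,0.0007,0.039],"angular":[0,0,0],"jaw":0.0},
    {"offset":[-0.0035,0.0007,0.039],"angular":[0,0,0],"jaw":0.0}
  ]
}}

```text
time_s: 11.1
eef_pos: [612.0, -128.1, 101.5]
ee_rot: [-0.0, 0.737, 0.676, -0.0]
force: [0.2, 0.4, -0.1]
grip_width: -0.005
```

Call:
{"op": "move_arm", "data": {
  "motion": [
    {"offset":[0,0,0.002],"angular":[0,0,0],"jaw":0.0},
    {"offset":[0,0,0.003],"angular":[0,0,0],"jaw":0.0},
    {"offset":[0,0,0.004],"angular":[0,0,0],"jaw":0.0},
    {"offset":[0,0,0.004],"angular":[0,0,0],"jaw":0.0}
  ]
}}

```text
time_s: 11.6
eef_pos: [612.2, -128.4, 98.0]
ee_rot: [0.0, 0.737, 0.676, 0.0]
force: [-1.4, 1.8, 5.6]
grip_width: -0.002
```

The tips are in contact, with 5.6 N at a tip height of about 87 mm. I'll press on in steps.

Call:
{"op": "move_arm", "data": {
  "motion": [
    {"offset":[0,0,0.0015],"angular":[0,0,0],"jaw":0.0},
    {"offset":[0,0,0.003],"angular":[0,0,0],"jaw":0.0},
    {"offset":[0,0,0.0045],"angular":[0,0,0],"jaw":0.0},
    {"offset":[0,0,0.006],"angular":[0,0,0],"jaw":0.0},
    {"offset":[0,0,0.006],"angular":[0,0,0],"jaw":0.0}
  ]
}}

```text
time_s: 12.22
eef_pos: [612.2, -128.4, 92.5]
ee_rot: [0.0, 0.737, 0.676, 0.0]
force: [-3.3, 1.3, 10.0]
grip_width: 0.0
```

Call:
{"op": "move_arm", "data": {
  "motion": [
    {"offset":[0,0,0.001],"angular":[0,0,0],"jaw":0.0},
    {"offset":[0,0,0.002],"angular":[0,0,0],"jaw":0.0},
    {"offset":[0,0,0.003],"angular":[0,0,0],"jaw":0.0},
    {"offset":[0,0,0.003],"angular":[0,0,0],"jaw":0.0},
    {"offset":[0,0,0.003],"angular":[0,0,0],"jaw":0.0}
  ]
}}

```text
time_s: 12.85
eef_pos: [612.3, -128.4, 89.9]
ee_rot: [0.001, 0.737, 0.676, 0.0]
force: [-3.9, 1.6, 12.7]
grip_width: 0.002
```

```bash
python3 -c "
from h import *
c=cap('side','s7');d=cap('wrist','w7');t=cap('top','t7')
go([611.9,-127,89],-5)
f=lambda c,x,y,w,h:cv2.resize(c['img'][y:y+h,x:x+w,::-1],(400,300),interpolation=cv2.INTER_CUBIC)
cv2.imwrite('pics/s7b.png',np.vstack([np.hstack([f(c,300,205,96,72),f(load('side0'),300,205,96,72)]),np.hstack([f(d,180,150,267,200),f(t,190,225,64,48)])]))
"
```

```text
t 13.0 pos [ 612.2 -128.4   89.9] F [-3.6  1.5 12.5] grip 0.0
offset [ 0.0014 -0.0005  0.0009] ang [0.07 0.02 0.02]
```

View pics/s7b.png

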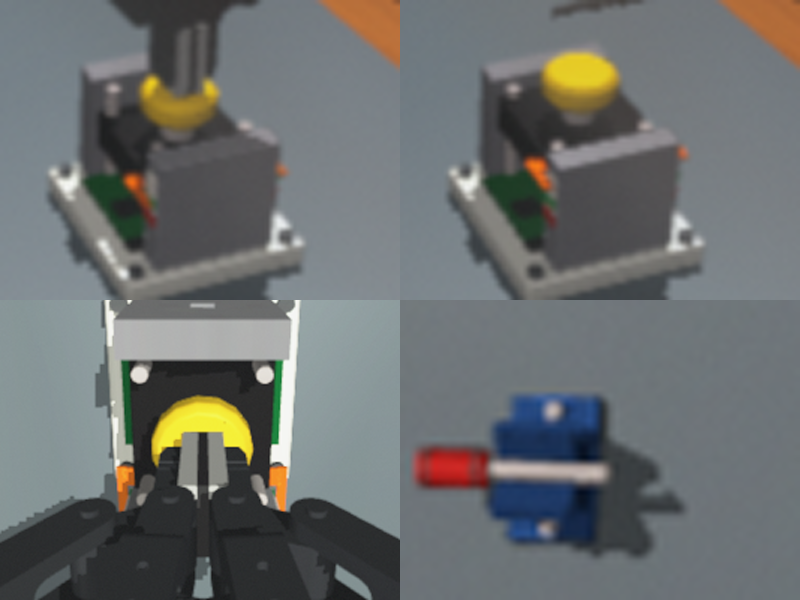

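The top crop shows the pin lying in the notch with its head at (450,467), clear of the block. In the side crop the knob and orange pointer have dropped by about 17 crop pixels, roughly 4 pixels. I'll turn that into millimetres.

```bash
python3 - <<'E'
from h import *
a=load('side0');b=load('side7') if 0 else load('s7')
print('px per 10mm knob', (proj(a,[612,-127,78])-proj(a,[612,-127,88])).round(2), 'pointer',(proj(a,[640,-140,50])-proj(a,[640,-140,60])).round(2))
def org(c,x0,x1,y0,y1):
    im=c['img'].astype(float); k=cv2.resize(im[y0:y1,x0:x1],None,fx=8,fy=8,interpolation=cv2.INTER_CUBIC)
    m=np.clip(k[...,0]-k[...,2]-40,0,None); v,u=np.mgrid[:m.shape[0],:m.shape[1]]; return (m*u).sum()/m.sum()/8+x0,(m*v).sum()/m.sum()/8+y0,m.sum()
for c in(a,b): print(org(c,364,374,235,252))
# knob right rim (not hidden by fingers): subpixel lower edge of yellow, columns 336-350
for c in(a,b):
    im=c['img'].astype(float); y=im[...,0]-im[...,2]
    print([round(float(np.clip(y[215:242,u],0,None).sum()),0) for u in(337,340,343,346,349)],
          [ (lambda col:(lambda i:round(215+i+(col[i]-60)/(col[i]-col[i+1]),2))(max(np.nonzero(col>60)[0])))(y[215:242,u]) for u in(337,340,343,346,349)])
E
```

```text
px per 10mm knob [[-0.24  4.41]] pointer [[-0.31  4.27]]
(np.float64(367.7811397295591), np.float64(241.68067375175656), np.float64(13110.516023039818))
(np.float64(367.5089785209293), np.float64(245.84680358684977), np.float64(8832.570140324533))
[1729.0, 2123.0, 2216.0, 2045.0, 1557.0] [np.float64(229.44), np.float64(230.5), np.float64(230.67), np.float64(230.2), np.float64(228.67)]
[1340.0, 955.0, 846.0, 801.0, 1099.0] [np.float64(233.81), np.float64(234.71), np.float64(235.11), np.float64(234.38), np.float64(232.67)]
```

The pointer has dropped 4.17 px and the knob rim about 4.2 px, which is 9.6–9.8 mm of travel. The tip height gives 9.1 mm and the force 12.5 N. All of these fall inside the green band, so I'm handing in while pressing.

```bash
python3 -c "
from h import *
print(ctrl.finish_job()); s=ctrl.sense(); print(s['time_s'],s['eef_pos'],s['force'])"
```

```text
the job is handed in; nothing more can be done
None
the job is handed in; nothing more can be done
```

I drew the pin out of the jig, laid it in the V-notch of the pin rest and let go. I then pressed the palm knob with the closed fingertips and handed the job in at about 13 s, still pressing.

- **Pin:** the last top view shows the shank lying along the V, with the head clear of the block. Contact forces I read while drawing and placing it were about 6 N or less.
- **Knob travel:** the side-view pointer and knob shift give 9.6–9.8 mm, the fingertip height gives 9.1 mm, and the force was 12.5 N. These differ by under 1 mm, and all put the pointer in the green band (7.5–12.5 mm), short of the red. I measured the pointer's drop, because the scale itself was not visible to any camera.
- **Other items:** I saw no contact with anything else on the bench, though I did not check each bystander afterwards.

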